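# Lock the bottle holder and open the safety cap

## Task

Pick up the mallet by its handle or head and knock the bottle holder's locking pin fully down with it (only the mallet may touch the pin), then stand the mallet back on its face on the bench and let go of it. Then push the bottle's safety cap down, twist it anticlockwise until it is free, and lift it straight up; finish while still holding the cap in the gripper, upright and still, 5 to 10 cm above the bottle's mouth. Leave everything else on the bench where it is.

Things in the scene. Friction and masses are not known exactly. Their poses are not given: they have to be found in the camera images.
- holder: aluminium bottle holder screwed to the bench, plate 120 x 120 x 12; origin at its underside's centre on the bottle's axis, z up. Pin bracket on its -y side, out to 115 from the axis, top 44 above the bench; pin 80 from the axis. A steel cup (86 wide) in it carries the white bottle; cup and bottle turn freely until the pin is fully down in the slot of the cup's ear, then they are locked.
- pin_top (a point): centre of the flat top of the locking pin's round steel head (head 18 wide, 6 thick, upright); 64 above the bench when up, 50 when fully down.
- pin (a joint): locking pin, m moved down: 0 up (head 14 mm clear of the bracket), 0.014 fully down (head seated on the bracket). Sprung and stiff in its guide: takes 6 to 8 N and stays where it is left.
- pin_head: the locking pin's round steel head itself, 18 wide and 6 thick; origin at the centre of its underside. Only the mallet may touch it.
- mallet: small mallet standing on a round face: head an upright cylinder 40 wide, 60 tall, aluminium with pale plastic faces; origin at the lower face's centre. A level wooden handle 16 wide, 22 high runs along the mallet's -x from 20 to 140 from the origin, centre line 32 above the lower face. About 0.24 kg, centre of mass 8 from the head's axis towards the handle.
- cap: grey ribbed safety cap, round, 52 wide, 32 tall; origin at its open underside's centre, z up. Closed: underside 118, top 150 above the bench, skirt 12 above the bottle's shoulder. Push down at least 4 (hard stop at 6; spring 5 to 9 N), turn anticlockwise seen from above 45 to 80 degrees (65 best, stop at 85 to 90) while down, lift straight; clear of the neck after 25 of lift. 30 g.
- seal (a joint): sprung plug in the bottle's neck, under the cap: m that the closed cap is pushed down from rest (about 0 closed, 0.006 at the hard stop, about -0.003 when the cap is off).
- neck (a point): centre of the white bottle's neck rim, on the bottle's axis, 140 above the bench. The bottle is 76 wide; its shoulder slopes in from 92 to 106 above the bench.
- glue_pot: bystander, leave alone: squat dark-capped glue jar, 50 wide, 60 tall; origin at the centre of its underside.
- paint_jar: bystander, leave alone: small glass jar with a white lid, 42 wide, 55 tall; origin at the centre of its underside.
- chassis: bystander, leave alone: grey printed tube-frame car body, about 140 x 310, 95 tall, towards the far side; origin at the centre of its underside.
- tank: bystander, leave alone: grey printed cylinder on a flat foot, 60 long, 28 high; origin at the centre of its underside.
- axle: bystander, leave alone: grey printed axle with thin struts, 110 wide, 22 high; origin at the centre of its underside.
- damper: bystander, leave alone: grey printed ribbed damper, 50 long, 16 high; origin at the centre of its underside.
- tweezers: bystander, leave alone: steel tweezers lying flat, 130 long, 6 high; origin at the centre of its underside.
Things that resemble listed ones, but are neither listed nor needed, are in the scene too. What is shaped like the cap but yellow is not meant.

How it is judged:
On the way, in this order (a step that is already met when the one before it is completed fails the run):
1. the locking pin is knocked fully down (value of joint pin above 0.0125 m), for 0.1 s.
2. the mallet stands on its face on the bench, let go (height (world z) of mallet below 0.006 m and angle between mallet's own z axis and vertical below 0.1 rad and contact force between the fingers and mallet below 0.1 N and linear speed of mallet below 0.03 m/s), for 0.2 s.
3. the cap is pushed down (value of joint seal above 0.0033 m), for 0.05 s.
At the end, for the whole second after the job is handed in: Pin at least 12 mm down; mallet standing on its face on the bench, untouched; cap gripped between the fingers, still, upright within 0.25 rad, its underside 30 to 150 mm above the neck rim, within 30 mm of the bottle's axis and clear of bottle and holder (value of joint pin above 0.012 m and height (world z) of mallet below 0.006 m and angle between mallet's own z axis and vertical below 0.1 rad and contact force between the fingers and mallet below 0.1 N and z of cap in the frame of neck between 0.03 and 0.15 m and horizontal distance between cap and neck below 0.03 m and angle between cap's own z axis and vertical below 0.25 rad and contact force between the fingers and cap above 1 N and contact force between cap and holder below 0.1 N and linear speed of cap below 0.02 m/s); the arm keeps its last pose, push and grip.
It fails at once if the robot touches the locking pin itself (contact force between any of the fingers, the arm and pin_head above 0.5 N).
It fails at once if a bystander is pushed more than 30 mm or knocked over (distance of any of glue_pot, paint_jar, chassis, tank, axle, damper, tweezers from where it was at the start of the episode above 0.03 m or angle between any of glue_pot, paint_jar, chassis, tank, axle, damper, tweezers's own z axis and vertical above 0.5 rad).
It also fails if it takes over 61 s, if anything falls off the work surface, if the arm or the gripper's body presses on something with over 40 N, if the wrist force passes 120 N, or if a joint passes its speed limit or range.

## Robot

A 6-joint arm with a two-finger parallel gripper is mounted at the origin on the work surface. World frame = base frame: x ahead of the robot, y to its left, z up, the work surface at z = 0. Lengths are in m, angles in rad, forces in N, time in s.
With the tool pointing down it reaches from about 0.25 to 0.8 m from the base axis. Payload 3.9 kg.
Tool frame: the origin (TCP) lies midway between the tips of the shut fingers; the grasp point (between the pads) lies 19 mm behind it (manip.hold_point_z is the distance from the TCP to the grasp point, in m); z points along the fingers, y is the direction in which the jaws open and shut (so a half turn about z gives the same grasp; the last joint's range is limited). The gripper opens to 85 mm and grips with 20 to 120 N. Pads are 22 mm wide; open, the fingers measure 114 mm over their backs; the gripper's body (76 mm by 85 mm) begins 54 mm behind the grasp point. The pads swing forward as they close: fully open they stand 13 mm farther back than shut.
Start: joints at [1.268, 0.26, -0.138, 1.173, 0, 1.571], TCP at [0.157, 0.501, 0.231] pointing down, gripper open.
Joint ranges: [-2.78, 2.78], [-0.83, 1.72], [-1.28, 1.37], [-1.9, 2.12], [-1.57, 1.48], [-3.14, 3.14]. Speed limits (rad/s): [2.57, 2.57, 3.14, 3.14, 3.14, 3.14].

## Interface

Orientations are given as a unit quaternion [x, y, z, w].
In Python, from rig import manip, vision gives the robot as it stands. The module is installed in compiled form; this text tells all that it offers.
- The arm moves only by the shell command python3 -m handwheel 'ROWS' [OPENING] [FORCE]. ROWS is JSON, a list of rows, each a list of 2 entries, a list of its own where there are three numbers: the shift along the tool's x, y, z in cm, then the turn, a rotation vector about the tool's x, y, z in degrees. A call has 1 to 10 rows; each row is the pose to reach, as a shift and turn from the pose measured when the call began, along the tool's axes at that moment; what a row does not reach only later rows make up. A row lasts 1/10 s, in which the tool goes at most 50 mm and 8.59 degrees, less where a joint would pass 70% of its speed; a pose out of reach is approached as far as the arm can. A call with a gripper value outside its range is refused whole. OPENING is the finger opening in cm, from 0 to 8.54, set as the call begins (- or left out, the last holds). The fingers move at their own pace and stop on an object; FORCE is the grip in N (left out, the last holds). Time passes only in rows, so rows that repeat a pose let the fingers close. It gives the time, the measured TCP pose, the force and the opening at its end, in the units of the state.
- manip.state(): the state, without advancing time (a new reading comes with each control period).
- vision.get_image(name): name is "scene" or "top" or "wrist"; returns the picture (400x640x3 uint8, red, green, blue); there is no depth.
- vision.calibration(name): a dict with "camera_matrix" (3x3 intrinsics, pixels), "origin" and "orientation" of the camera in the world. Camera axes: x right, y up, looking along -z (the intrinsics and any distortion apply to the point x, -y, -z); pixel columns grow to the right and rows downward; lengths in m; the calibration is good to about 2 mm. A picture is of the moment at which its call begins: read the wrist's pose just before it. calibration takes no time and is no camera call; for the wrist camera it gives the pose at the moment of the call.
- manip.finish_job(): hands the job in, once; it reports no verdict.
The state is a dict: "time": time; "qpos": joint angles; "joint_vel": joint speeds; "joint_torque": joint torques, N m; "ee_pos": TCP position; "ee_rot": TCP orientation; "wrist_force": force on the tool from outside, world axes, zero at the start; "moment": the same for the moment, N m; "grip_width": finger opening in m.
Only numpy, scipy, OpenCV 4.12 (cv2) and the standard library are available. Lean on these libraries where they do the work, as an engineer would, in place of code of your own. Each camera call takes 0.05 s, during which the arm holds its last target.

## Working session

There is one attempt and no reset: what is moved stays moved. The work goes in short steps, Python scripts to look and compute and a shell command to move; the robot and the scene stay as the last step left them, time stands still between calls to the robot, and variables do not carry over. Pictures are saved under pics/ and viewed, and the job is handed in when it is done.

```bash
mkdir -p pics; ls
python3 - <<'E'
from rig import manip, vision
import cv2
s=manip.state();print(s)
for n in ("scene","top","wrist"):
    c=vision.calibration(n);print(n,c)
    cv2.imwrite(f"pics/{n}0.png",vision.get_image(n)[:,:,::-1])
E
```

```text
pics
{'time': 0.0, 'qpos': array([ 1.26801166e+00,  2.60679122e-01, -1.39373379e-01,  1.17269397e+00,
       -1.42203083e-05,  1.57080354e+00]), 'joint_vel': array([ 0.00150321,  0.0003024 ,  0.00153344, -0.00175219, -0.00047955,
       -0.00135211]), 'joint_torque': array([-7.83577962e-04, -4.05678391e+01,  2.53922135e+01,  1.89357949e-02,
        5.02537216e-05,  1.94287381e-06]), 'ee_pos': array([0.15634575, 0.50046724, 0.23046584]), 'ee_rot': array([ 1.50818175e-01,  9.88561039e-01, -9.64990239e-04, -1.40022605e-04]), 'wrist_force': array([ 0.60134282, -0.14418318, -0.02946066]), 'moment': array([ 0.05767701, -0.02776416, -0.03783342]), 'grip_width': 0.08537184807073776}
scene {'camera_matrix': array([[452.7215899 ,   0.        , 324.94639844],
       [  0.        , 452.7215899 , 198.34322067],
       [  0.        ,   0.        ,   1.        ]]), 'origin': array([1.01826193, 0.21322031, 0.93879113]), 'orientation': array([0.13238305, 0.23578502, 0.829659  , 0.48841182])}
top {'camera_matrix': array([[366.31317667,   0.        , 317.62445174],
       [  0.        , 366.31317667, 192.41946414],
       [  0.        ,   0.        ,   1.        ]]), 'origin': array([ 0.36794366, -0.01344078,  1.03499865]), 'orientation': array([-0.07896091,  0.08102435,  0.73140371, -0.6724945 ])}
wrist {'camera_matrix': array([[317.13682019,   0.        , 320.4886021 ],
       [  0.        , 317.13682019, 196.59713312],
       [  0.        ,   0.        ,   1.        ]]), 'origin': array([0.08389548, 0.52310749, 0.37232088]), 'orientation': array([-0.12201135, -0.0882413 ,  0.58577973,  0.79635972])}
```

View pics/scene0.png

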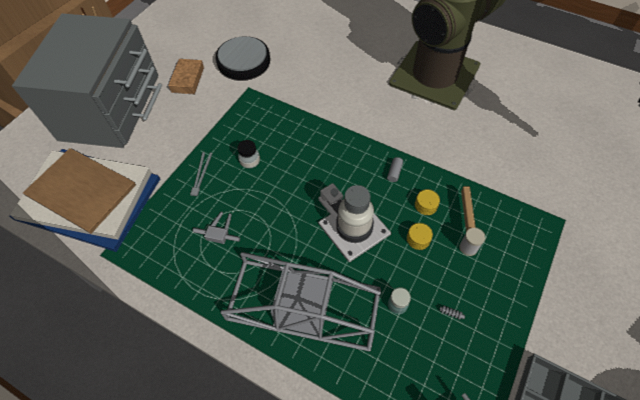

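View pics/top0.png

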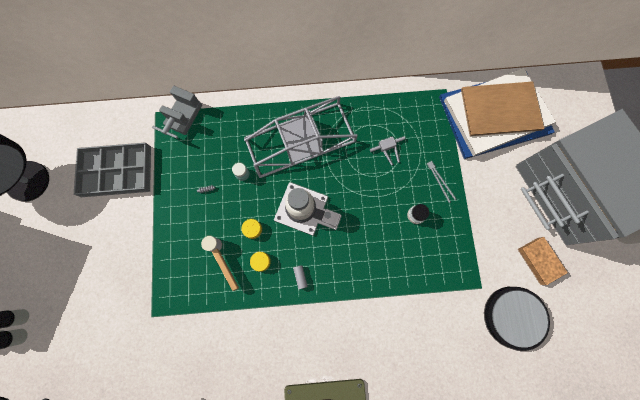

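View pics/wrist0.png

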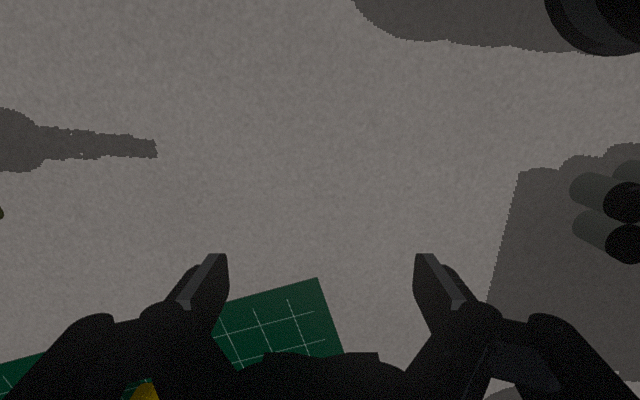

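The scene camera shows the mallet head at (472,242) with its handle up to (467,190), the grey cap at (357,198) and the pin bracket near (331,196). In the top view the head is at (211,243), the handle end at (235,288), the cap at (299,200) and the bracket at (330,217). Next I'll enlarge these areas.

```bash
cat > h.py <<'E'
import numpy as np, cv2
from scipy.spatial.transform import Rotation as R
from rig import manip, vision
def ray(cal,u,v):
    d=np.linalg.inv(cal["camera_matrix"])@[u,v,1]; d=np.array([d[0],-d[1],-d[2]])
    return cal["origin"],R.from_quat(cal["orientation"]).apply(d)
def onz(cal,u,v,z):
    o,d=ray(cal,u,v); return o+d*(z-o[2])/d[2]
def proj(cal,p):
    q=R.from_quat(cal["orientation"]).inv().apply(np.array(p)-cal["origin"])
    w=cal["camera_matrix"]@[q[0],-q[1],-q[2]]; return w[:2]/w[2]
def tri(c1,p1,c2,p2):
    o1,d1=ray(c1,*p1);o2,d2=ray(c2,*p2)
    t=np.linalg.lstsq(np.c_[d1,-d2],o2-o1,rcond=None)[0]
    a=o1+d1*t[0];b=o2+d2*t[1]; return (a+b)/2,np.linalg.norm(a-b)
E
python3 - <<'E'
import cv2,numpy as np
t=cv2.imread("pics/top0.png");s=cv2.imread("pics/scene0.png")
a=cv2.resize(t[170:300,190:350],None,fx=5,fy=4.6,interpolation=cv2.INTER_CUBIC)[:598]
cv2.imwrite("pics/tc.png",cv2.resize(t[170:290,190:350],(800,600),interpolation=cv2.INTER_CUBIC))
cv2.imwrite("pics/sc.png",cv2.resize(s[160:280,310:390],(400,600),interpolation=cv2.INTER_CUBIC))
cv2.imwrite("pics/sm.png",cv2.resize(s[170:270,430:510],(480,600),interpolation=cv2.INTER_CUBIC))
E
```

```text
(no output)
```

View pics/tc.png

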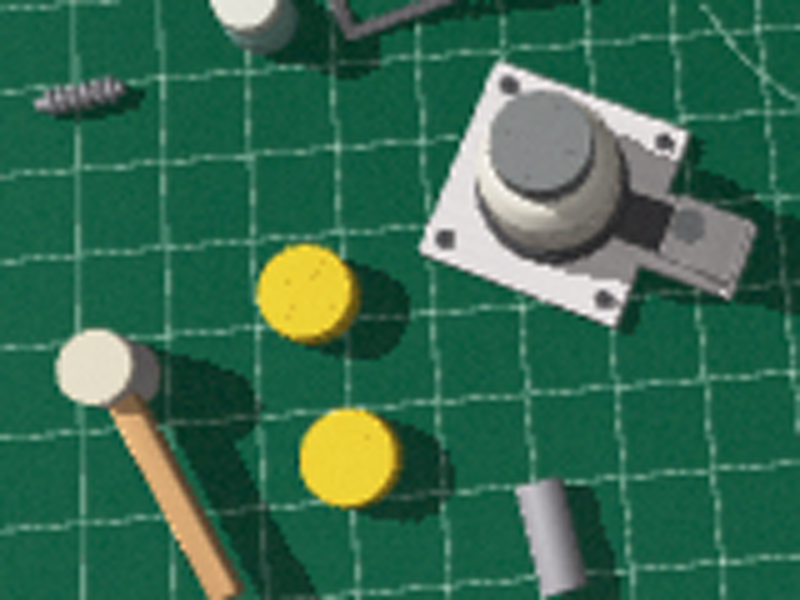

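View pics/sc.png

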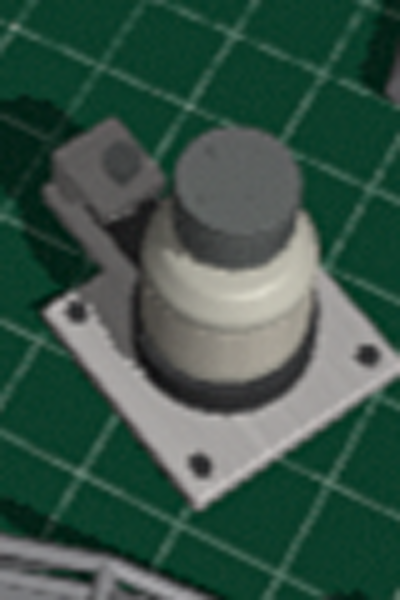

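View pics/sm.png

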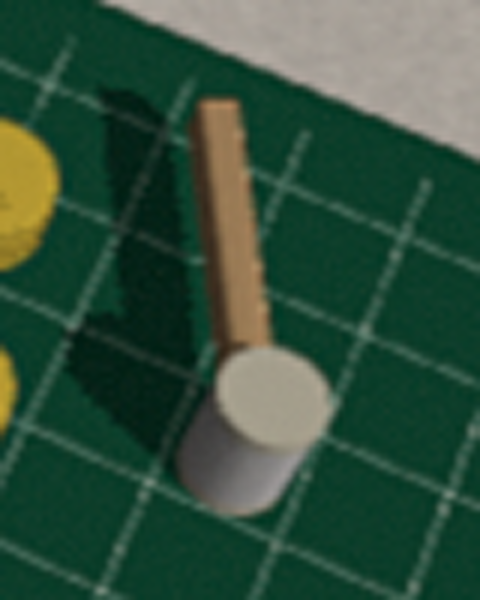

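Run:
```python
from h import *
T=vision.calibration("top");S=vision.calibration("scene")
for n,a,b,z in (("cap",(298.0,198.2),(357.2,196.2),.15),("pin",(327.6,214.4),(334.0,192.0),.064),("mallet",(208.6,243.0),(475.4,235.9),.06)):
    print(n,onz(T,*a,z).round(4),onz(S,*b,z).round(4),tri(T,a,S,b))
# plate screws in top: plate corners (500,62),(690,133),(620,327),(422,250), z=.012
for (u,v) in ((500,62),(690,133),(620,327),(422,250)): print(onz(T,190+u/5-.4,170+v/5-.4,.012).round(4))
# plate corners scene: 
for (u,v) in ((45,312),(200,505),(400,362)): print('s',onz(S,310+u/5-.4,160+v/5-.4,.012).round(4))
# handle: wood mask in both, top edge plane .043
for n,c,f,box in (("top",T,"top0",(200,245,250,300)),("scene",S,"scene0",(450,180,490,232))):
    im=cv2.imread(f"pics/{f}.png");x0,y0,x1,y1=box
    h=cv2.cvtColor(im,cv2.COLOR_BGR2HSV);m=cv2.inRange(h,(8,70,90),(22,255,255));mm=np.zeros_like(m);mm[y0:y1,x0:x1]=m[y0:y1,x0:x1]
    ys,xs=np.nonzero(mm);r=cv2.minAreaRect(np.c_[xs,ys].astype(np.float32));bx=cv2.boxPoints(r);print(n,len(xs),r)
    vx,vy,cx,cy=cv2.fitLine(np.c_[xs,ys].astype(np.float32),cv2.DIST_L2,0,.01,.01).ravel()
    P=[onz(c,cx+k*vx,cy+k*vy,.043) for k in (-r[1][0 if r[1][0]>r[1][1] else 1]/2,r[1][0 if r[1][0]>r[1][1] else 1]/2)]
    print(P,np.degrees(np.arctan2(*(P[1]-P[0])[[1,0]])))
```

```text
cap [0.5613 0.0249 0.15  ] [0.5662 0.0265 0.15  ] (array([0.56268602, 0.02511373, 0.14384906]), np.float64(0.0001367643039359957))
pin [ 0.5291 -0.0474  0.064 ] [ 0.5324 -0.0453  0.064 ] (array([ 0.52976462, -0.04717453,  0.05900638]), np.float64(0.0007681722723359299))
mallet [0.4798 0.2738 0.06  ] [0.4815 0.274  0.06  ] (array([0.48008398, 0.27430331, 0.05786116]), np.float64(0.00027550948107441973))
[0.6412 0.0517 0.012 ]
[ 0.5902 -0.0539  0.012 ]
[ 0.483  -0.0051  0.012 ]
[0.5356 0.1027 0.012 ]
s [ 0.5931 -0.0526  0.012 ]
s [0.6442 0.0553 0.012 ]
s [0.5372 0.1026 0.012 ]
top 287 ((224.4945831298828, 269.2675476074219), (44.81324768066406, 6.446453094482422), 62.10273361206055)
[array([0.46304124, 0.26473082, 0.043     ]), array([0.35543632, 0.21155031, 0.043     ])] -153.7004935206913
scene 278 ((468.677490234375, 207.13490295410156), (41.43471908569336, 6.8006978034973145), 82.23483276367188)
[array([0.35857631, 0.21247887, 0.043     ]), array([0.45579898, 0.26085882, 0.043     ])] 26.45585846377378
```

The cap is the grey one, on the bottle at top (298,198) and scene (357,196). The yellow look-alikes at top (251,228) and (260,262) are ruled out. The mallet at top (209,243) is the only one, and both views agree within 2–5 mm. Next is a helper that works out the moves.

```bash
cat >> h.py <<'E'
AX=np.array([.564,.025]);PIN=np.array([.530,-.0465]);MAL=np.array([.4807,.2739])
def down(yaw): # tool y at yaw deg in world, z down
    a=np.radians(yaw);y=np.array([np.cos(a),np.sin(a),0]);z=np.array([0,0,-1.]);return R.from_matrix(np.c_[np.cross(y,z),y,z])
def go(p,yaw):
    s=manip.state();r=R.from_quat(s["ee_rot"])
    print("shift cm",(r.inv().apply(np.array(p)-s["ee_pos"])*100).round(2),"turn",np.degrees((r.inv()*down(yaw)).as_rotvec()).round(2),"t",round(s["time"],2))
def st():
    s=manip.state();y=R.from_quat(s["ee_rot"]).as_matrix()
    print(round(s["time"],2),s["ee_pos"].round(4),"yaw",np.degrees(np.arctan2(y[1,1],y[0,1])).round(1),"z",y[:,2].round(3),"F",s["wrist_force"].round(2),"M",s["moment"].round(2),"w",round(s["grip_width"],4),"q",s["qpos"].round(2))
E
python3 - <<'E'
from h import *
st();go([*MAL,.13],116.4)
E
```

```text
0.15 [0.1564 0.5006 0.2307] yaw 72.7 z [-0.    -0.001 -1.   ] F [-0.05  0.9   0.2 ] M [ 0.03  0.02 -0.04] w 0.0853 q [ 1.27  0.26 -0.14  1.17 -0.    1.57]
shift cm [-37.72 -11.96  10.08] turn [-8.000e-02 -3.000e-02 -4.375e+01] t 0.15
```

```bash
python3 -m handwheel '[[[-4.7,-1.5,1.2],[0,0,-5.4]],[[-9.4,-3,2.5],[0,0,-10.9]],[[-14.1,-4.5,3.8],[0,0,-16.4]],[[-18.8,-6,5],[0,0,-21.9]],[[-23.5,-7.5,6.3],[0,0,-27.3]],[[-28.2,-9,7.5],[0,0,-32.8]],[[-32.9,-10.5,8.8],[0,0,-38.2]],[[-37.7,-12,10.1],[0,0,-43.7]],[[-37.7,-12,10.1],[0,0,-43.7]],[[-37.7,-12,10.1],[0,0,-43.7]]]' 6.5 60
python3 - <<'E'
from h import *
st();go([*MAL,.023],116.4)
W=vision.calibration("wrist");print(proj(W,[*MAL,.06]))
cv2.imwrite("pics/w1.png",vision.get_image("wrist")[:,:,::-1])
E
```

```text
time: 1.15
ee_pos: [0.481, 0.2721, 0.1288]
ee_rot: [-0.226, 0.974, -0.001, -0.001]
wrist_force: [-0.7, 0.7, 0.0]
grip_width: 0.065
1.15 [0.481  0.2721 0.1288] yaw 116.1 z [-0.002 -0.002 -1.   ] F [-0.72  0.65  0.04] M [0.05 0.03 0.02] w 0.065 q [ 0.52  0.37 -0.25  0.95 -0.    0.06]
shift cm [-0.08  0.18 10.58] turn [-0.06 -0.17 -0.28] t 1.15
[323.6578665  211.88494405]
```

View pics/w1.png

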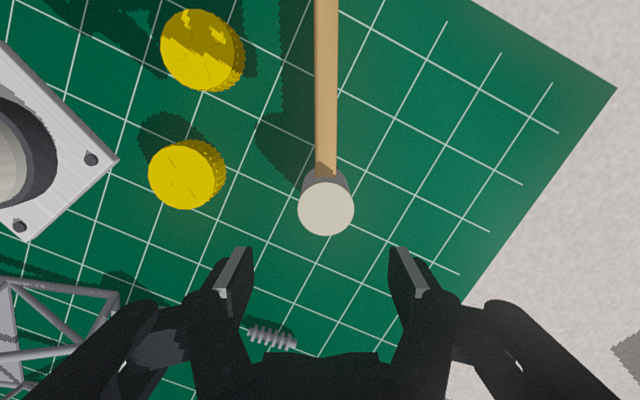

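The wrist view shows the mallet's head top at (326,209), against a predicted (324,212), with the handle straight up between the jaws. The aim is good, so I'll lower and grip.

```bash
python3 -m handwheel '[[[0,0.2,3.5],[0,0,0]],[[0,0.2,7],[0,0,0]],[[0,0.2,9],[0,0,0]],[[0,0.2,10.6],[0,0,0]],[[0,0.2,10.6],[0,0,0]]]' 6.5 60
python3 -m handwheel '[[[0,0,0],[0,0,0]],[[0,0,0],[0,0,0]],[[0,0,0],[0,0,0]],[[0,0,0],[0,0,0]],[[0,0,0],[0,0,0]]]' 3.0 70
python3 - <<'E'
from h import *
st()
E
```

```text
time: 1.7
ee_pos: [0.4756, 0.2751, 0.0217]
ee_rot: [-0.228, 0.974, -0.001, -0.004]
wrist_force: [0.2, -0.3, 0.1]
grip_width: 0.0651
time: 2.2
ee_pos: [0.4761, 0.2761, 0.0231]
ee_rot: [-0.228, 0.974, 0.0, -0.003]
wrist_force: [-1.4, 1.3, 6.8]
grip_width: 0.0385
2.2 [0.4761 0.2761 0.0231] yaw 116.4 z [-0.005 -0.001 -1.   ] F [-1.4   1.29  6.79] M [ 0.2   0.42 -0.  ] w 0.0385 q [ 0.52  0.48 -0.4   0.7   0.    0.06]
```

```bash
python3 -m handwheel '[[[0,0,-3],[0,0,0]],[[0,0,-7],[0,0,0]],[[0,0,-11],[0,0,0]],[[0,0,-15],[0,0,0]],[[0,0,-18],[0,0,0]],[[0,0,-20],[0,0,0]],[[0,0,-20],[0,0,0]],[[0,0,-20],[0,0,0]]]' 3.0 70
python3 - <<'E'
from h import *
st();
W=vision.calibration("wrist")
cv2.imwrite("pics/w2.png",vision.get_image("wrist")[:,:,::-1])
cv2.imwrite("pics/s2.png",vision.get_image("scene")[100:300,300:620,::-1].repeat(2,0).repeat(2,1))
E
```

```text
time: 3.0
ee_pos: [0.477, 0.2761, 0.2225]
ee_rot: [-0.228, 0.974, -0.0, -0.003]
wrist_force: [-1.0, -0.2, -2.8]
grip_width: 0.0388
3.0 [0.477  0.2761 0.2225] yaw 116.4 z [-0.006 -0.001 -1.   ] F [-1.01 -0.17 -2.81] M [ 0.   -0.02  0.02] w 0.0388 q [ 0.52  0.31 -0.09  1.18  0.    0.06]
```

View pics/w2.png

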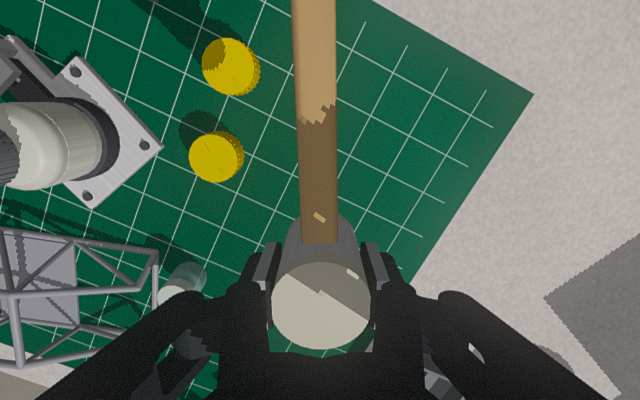

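View pics/s2.png

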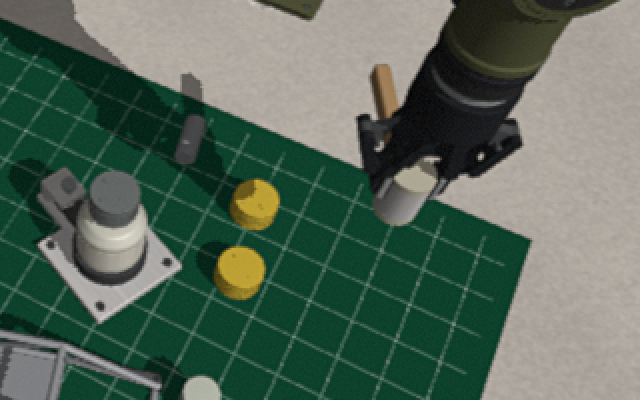

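Run:
```python
from h import *
W=vision.calibration("wrist")
s=manip.state();p=onz(W,321,305,s["ee_pos"][2]+.037);r=R.from_quat(s["ee_rot"])
print(p,r.inv().apply(p-s["ee_pos"]))
go([*PIN,.2225],154.2)
```

```text
[0.47684567 0.27574427 0.25816151] [-0.00041286 -0.00021771 -0.03700531]
shift cm [  9.49 -31.26  -0.08] turn [  0.22  -0.47 -37.81] t 3.1
```

```bash
python3 -m handwheel '[[[1.2,-3.9,0],[0,0,-4.7]],[[2.4,-7.8,0],[0,0,-9.4]],[[3.6,-11.7,0],[0,0,-14.2]],[[4.8,-15.6,0],[0,0,-18.9]],[[5.9,-19.5,0],[0,0,-23.6]],[[7.1,-23.5,0],[0,0,-28.3]],[[8.3,-27.4,0],[0,-0.4,-33]],[[9.5,-31.3,0],[0,-0.4,-37.8]],[[9.5,-31.3,0],[0,-0.4,-37.8]],[[9.5,-31.3,0],[0,-0.4,-37.8]]]' 3.0 70
python3 - <<'E'
from h import *
st();go([*PIN,.115],154.2)
cv2.imwrite("pics/s3.png",vision.get_image("scene")[100:300,220:540,::-1].repeat(2,0).repeat(2,1))
W=vision.calibration("wrist");print(proj(W,[*PIN,.064]))
cv2.imwrite("pics/w3.png",vision.get_image("wrist")[:,:,::-1])
E
```

```text
time: 4.1
ee_pos: [0.529, -0.0476, 0.2199]
ee_rot: [-0.53, 0.848, 0.003, -0.002]
wrist_force: [-1.0, -0.4, -2.5]
grip_width: 0.0387
4.1 [ 0.529  -0.0476  0.2199] yaw 154.0 z [-0.007  0.003 -1.   ] F [-0.96 -0.42 -2.52] M [ 0.03  0.01 -0.02] w 0.0387 q [-0.09  0.28 -0.14  1.16  0.   -1.21]
shift cm [-0.15 -0.12 10.49] turn [ 0.43 -0.03 -0.18] t 4.1
[318.73969911 181.13642633]
```

View pics/s3.png

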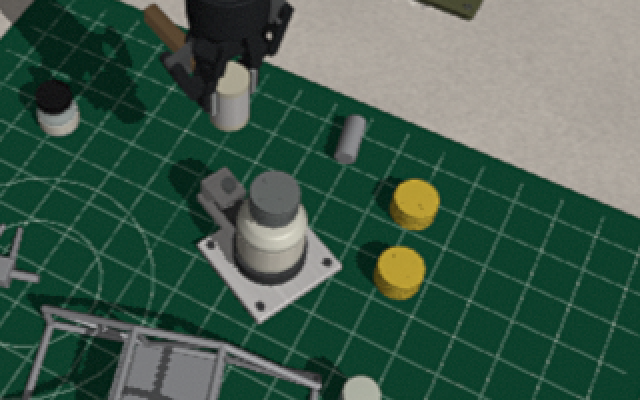

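View pics/w3.png

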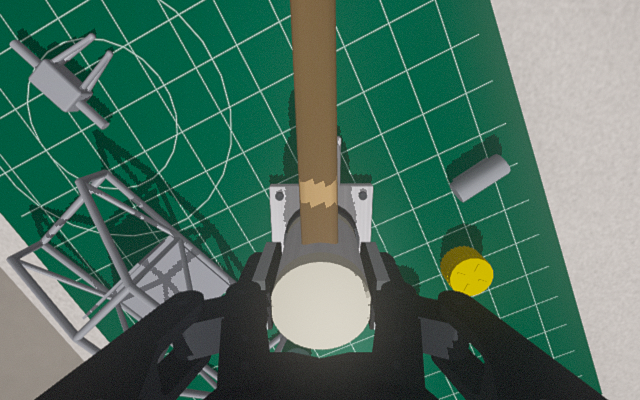

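```bash
python3 -m handwheel '[[[-0.1,-0.1,3.5],[0.4,0,0]],[[-0.1,-0.1,7],[0.4,0,0]],[[-0.1,-0.1,10],[0.4,0,0]],[[-0.1,-0.1,12.3],[0.4,0,0]],[[-0.1,-0.1,12.3],[0.4,0,0]],[[-0.1,-0.1,12.3],[0.4,0,0]]]' 3.0 70
python3 - <<'E'
from h import *
st();go([*PIN,.0725],154.2)
cv2.imwrite("pics/s4.png",cv2.resize(vision.get_image("scene")[140:260,280:440,::-1],(800,600),interpolation=2))
E
```

```text
time: 4.8
ee_pos: [0.5294, -0.0442, 0.0975]
ee_rot: [-0.532, 0.847, 0.0, -0.0]
wrist_force: [-0.4, -1.0, -1.7]
grip_width: 0.0385
4.8 [ 0.5294 -0.0442  0.0975] yaw 154.3 z [-0.001 -0.    -1.   ] F [-0.43 -1.01 -1.74] M [ 0.01 -0.04 -0.06] w 0.0385 q [-0.08  0.36 -0.36  0.85 -0.   -1.21]
shift cm [ 0.18 -0.16  2.5 ] turn [ 0.05 -0.03  0.09] t 4.8
```

View pics/s4.png

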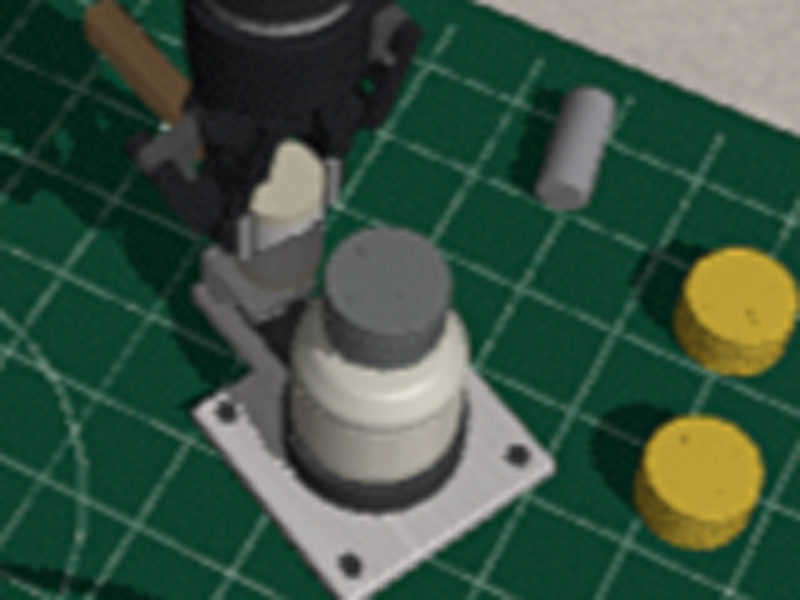

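The mallet head hangs over the bracket at about (285,260) in the crop, with nothing touching the bottle. I'll press down now.

```bash
python3 -m handwheel '[[[0.1,-0.1,0.8],[0,0,0]],[[0.1,-0.1,1.4],[0,0,0]],[[0.1,-0.1,1.9],[0,0,0]],[[0.1,-0.1,2.4],[0,0,0]],[[0.1,-0.1,2.7],[0,0,0]],[[0.1,-0.1,2.7],[0,0,0]],[[0.1,-0.1,2.7],[0,0,0]]]' 3.0 80
python3 - <<'E'
from h import *
st()
E
```

```text
time: 5.55
ee_pos: [0.5329, -0.0459, 0.0731]
ee_rot: [-0.532, 0.847, -0.002, 0.002]
wrist_force: [0.9, 1.9, 9.3]
grip_width: 0.0384
5.55 [ 0.5329 -0.0459  0.0731] yaw 154.3 z [ 0.006 -0.    -1.   ] F [0.85 1.88 9.3 ] M [ 0.3  -0.07  0.02] w 0.0384 q [-0.09  0.39 -0.39  0.78  0.   -1.21]
```

```bash
python3 -m handwheel '[[[0,0,0.6],[0,0,0]],[[0,0,0.9],[0,0,0]],[[0,0,0.9],[0,0,0]],[[0,0,0.9],[0,0,0]]]' 3.0 80
python3 - <<'E'
from h import *
st()
E
```

```text
time: 5.95
ee_pos: [0.5334, -0.0456, 0.0724]
ee_rot: [-0.532, 0.847, -0.003, 0.005]
wrist_force: [-16.4, 3.2, 63.3]
grip_width: 0.0384
5.95 [ 0.5334 -0.0456  0.0724] yaw 154.3 z [ 0.011  0.    -1.   ] F [-16.44   3.15  63.32] M [ 0.69  4.23 -0.01] w 0.0384 q [-0.09  0.39 -0.4   0.78  0.   -1.21]
```

There's a hard stop at 63 N, so the pin is seated. I'll lift and check.

```bash
python3 -m handwheel '[[[0,0,-3],[0,0,0]],[[0,0,-7],[0,0,0]],[[0,0,-11],[0,0,0]],[[0,0,-15],[0,0,0]],[[0,0,-15],[0,0,0]],[[0,0,-15],[0,0,0]]]' 3.0 80
python3 - <<'E'
from h import *
st();go([*MAL,.2225],116.4)
cv2.imwrite("pics/s5.png",cv2.resize(vision.get_image("scene")[140:260,280:440,::-1],(800,600),interpolation=2))
cv2.imwrite("pics/w5.png",vision.get_image("wrist")[:,:,::-1])
E
```

```text
time: 6.55
ee_pos: [0.5315, -0.0458, 0.2222]
ee_rot: [-0.532, 0.847, -0.003, 0.004]
wrist_force: [-1.3, -0.1, -3.5]
grip_width: 0.0385
6.55 [ 0.5315 -0.0458  0.2222] yaw 154.3 z [ 0.011  0.    -1.   ] F [-1.26 -0.12 -3.47] M [0.03 0.06 0.02] w 0.0385 q [-0.09  0.27 -0.15  1.14  0.   -1.21]
shift cm [-26.59  18.46  -0.08] turn [-0.43  0.44 37.86] t 6.55
```

View pics/s5.png

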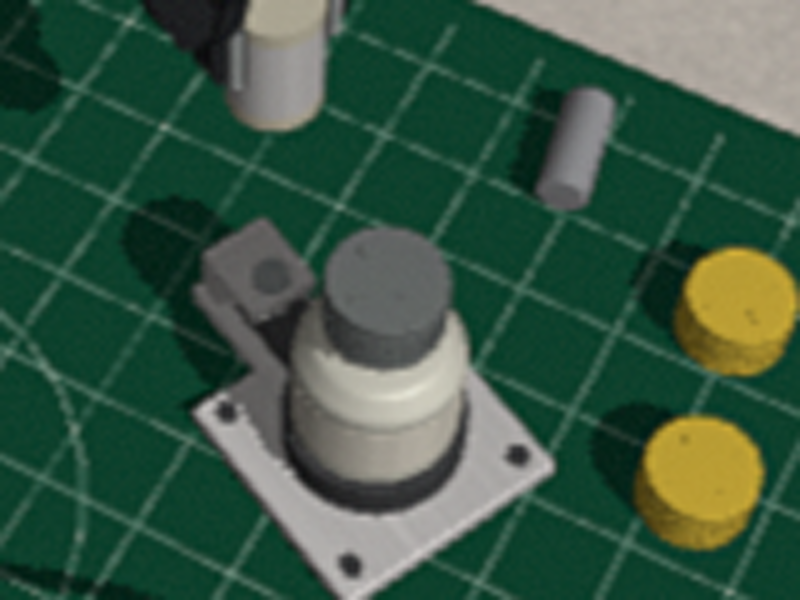

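View pics/w5.png

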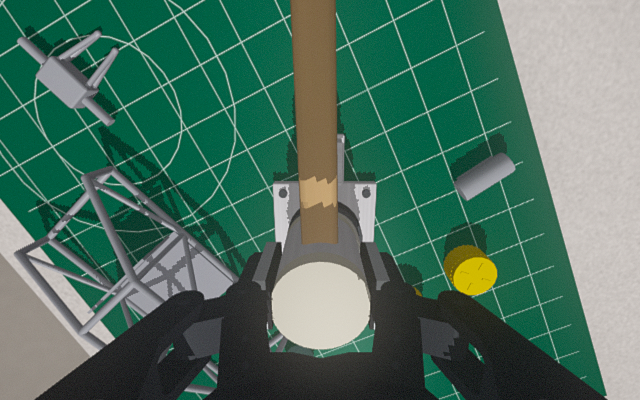

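Run:
```python
from h import *
S=vision.calibration("scene")
print(proj(S,[*PIN,.064]),proj(S,[*PIN,.050]))
im=vision.get_image("scene")
a=cv2.imread("pics/scene0.png")[180:205,318:348]; b=im[180:205,318:348,::-1]
cv2.imwrite("pics/pin.png",cv2.resize(np.hstack([a,b]),(720,300),interpolation=cv2.INTER_CUBIC))
```

```text
[334.05849185 191.0032126 ] [334.01895023 194.23962383]
```

View pics/pin.png

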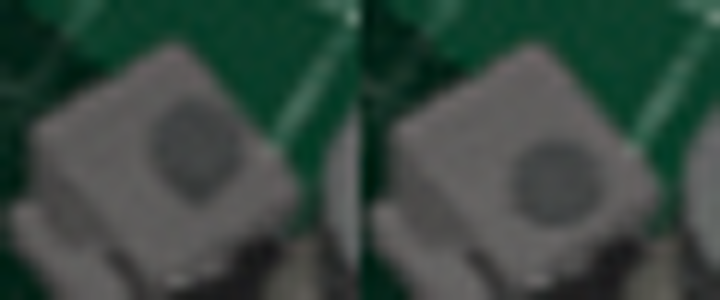

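The pin head has moved 2.9 px down in the image, against 3.2 px expected for 14 mm, so it is seated. I'll carry the mallet back to its original spot.

```bash
python3 -m handwheel '[[[-3.3,2.3,0],[0,0,4.7]],[[-6.6,4.6,0],[0,0,9.4]],[[-9.9,6.9,0],[0,0,14.1]],[[-13.2,9.2,0],[0,0,18.8]],[[-16.6,11.5,0],[-0.2,0.2,23.5]],[[-19.9,13.8,0],[-0.4,0.4,28.2]],[[-23.2,16.1,0],[-0.4,0.4,33]],[[-26.6,18.4,0],[-0.4,0.4,37.8]],[[-26.6,18.4,0],[-0.4,0.4,37.8]],[[-26.6,18.4,0],[-0.4,0.4,37.8]]]' 3.0 80
python3 - <<'E'
from h import *
st();go([.477,.276,.027],116.4)
E
```

```text
time: 7.7
ee_pos: [0.4784, 0.2742, 0.2178]
ee_rot: [-0.23, 0.973, -0.0, -0.004]
wrist_force: [-0.0, -0.9, -3.1]
grip_width: 0.0383
7.7 [0.4784 0.2742 0.2178] yaw 116.6 z [-0.008 -0.002 -1.   ] F [-0.04 -0.9  -3.08] M [-0.01 -0.04  0.04] w 0.0383 q [ 0.52  0.32 -0.09  1.17  0.    0.05]
shift cm [-0.1   0.19 19.08] turn [ 0.09 -0.44  0.22] t 7.7
```

```bash
python3 -m handwheel '[[[-0.1,0.2,4],[0,-0.4,0]],[[-0.1,0.2,8],[0,-0.4,0]],[[-0.1,0.2,12],[0,-0.4,0]],[[-0.1,0.2,15],[0,-0.4,0]],[[-0.1,0.2,17.5],[0,-0.4,0]],[[-0.1,0.2,18.9],[0,-0.4,0]],[[-0.1,0.2,18.9],[0,-0.4,0]],[[-0.1,0.2,18.9],[0,-0.4,0]]]' 3.0 80
python3 - <<'E'
from h import *
st();go([.477,.276,.024],116.4)
E
```

```text
time: 8.5
ee_pos: [0.4768, 0.2747, 0.0284]
ee_rot: [-0.23, 0.973, 0.0, -0.001]
wrist_force: [0.2, 0.5, -1.5]
grip_width: 0.0385
8.5 [0.4768 0.2747 0.0284] yaw 116.5 z [-0.003  0.    -1.   ] F [ 0.23  0.47 -1.53] M [-0.02 -0.07 -0.05] w 0.0385 q [ 0.52  0.47 -0.4   0.71  0.    0.06]
shift cm [-0.08  0.1   0.44] turn [ 0.07 -0.13  0.15] t 8.5
```

```bash
python3 -m handwheel '[[[0,0,0.2],[0,0,0]],[[0,0,0.4],[0,0,0]],[[0,0,0.55],[0,0,0]],[[0,0,0.55],[0,0,0]],[[0,0,0.55],[0,0,0]]]' 3.0 80
python3 - <<'E'
from h import *
st()
E
```

```text
time: 9.0
ee_pos: [0.477, 0.2749, 0.0233]
ee_rot: [-0.23, 0.973, 0.0, -0.001]
wrist_force: [-0.3, -0.7, -1.6]
grip_width: 0.0385
9.0 [0.477  0.2749 0.0233] yaw 116.6 z [-0.002  0.    -1.   ] F [-0.27 -0.67 -1.55] M [-0.03 -0.08 -0.03] w 0.0385 q [ 0.52  0.47 -0.41  0.69  0.    0.06]
```

```bash
python3 -m handwheel '[[[0,0,0.15],[0,0,0]],[[0,0,0.25],[0,0,0]],[[0,0,0.25],[0,0,0]]]' 3.0 80
python3 - <<'E'
from h import *
st()
E
```

```text
time: 9.3
ee_pos: [0.4773, 0.2751, 0.0231]
ee_rot: [-0.23, 0.973, 0.001, -0.0]
wrist_force: [-3.6, -2.5, 14.6]
grip_width: 0.0384
9.3 [0.4773 0.2751 0.0231] yaw 116.6 z [-0.     0.001 -1.   ] F [-3.65 -2.52 14.6 ] M [-0.54  0.92 -0.02] w 0.0384 q [ 0.52  0.47 -0.41  0.69  0.    0.06]
```

The mallet is on the bench. I'll release it and go straight up.

```bash
python3 -m handwheel '[[[0,0,0],[0,0,0]],[[0,0,0],[0,0,0]],[[0,0,0],[0,0,0]],[[0,0,0],[0,0,0]],[[0,0,0],[0,0,0]]]' 6.5 60
python3 -m handwheel '[[[0,0,-2],[0,0,0]],[[0,0,-5],[0,0,0]],[[0,0,-9],[0,0,0]],[[0,0,-14],[0,0,0]],[[0,0,-19],[0,0,0]],[[0,0,-22],[0,0,0]],[[0,0,-22],[0,0,0]]]' 7.0 60
python3 - <<'E'
from h import *
st()
cv2.imwrite("pics/w6.png",vision.get_image("wrist")[:,:,::-1])
cv2.imwrite("pics/s6.png",vision.get_image("scene")[100:300,300:620,::-1].repeat(2,0).repeat(2,1))
E
```

```text
time: 9.8
ee_pos: [0.4772, 0.275, 0.0228]
ee_rot: [-0.23, 0.973, 0.0, -0.0]
wrist_force: [-0.1, -0.4, 0.7]
grip_width: 0.065
time: 10.5
ee_pos: [0.4801, 0.2764, 0.2481]
ee_rot: [-0.23, 0.973, 0.002, 0.004]
wrist_force: [0.2, 0.2, -0.0]
grip_width: 0.07
10.5 [0.4801 0.2764 0.2481] yaw 116.6 z [ 0.008  0.006 -1.   ] F [ 0.2   0.2  -0.03] M [-0.05 -0.    0.01] w 0.07 q [ 0.52  0.3  -0.04  1.22  0.    0.06]
```

View pics/w6.png

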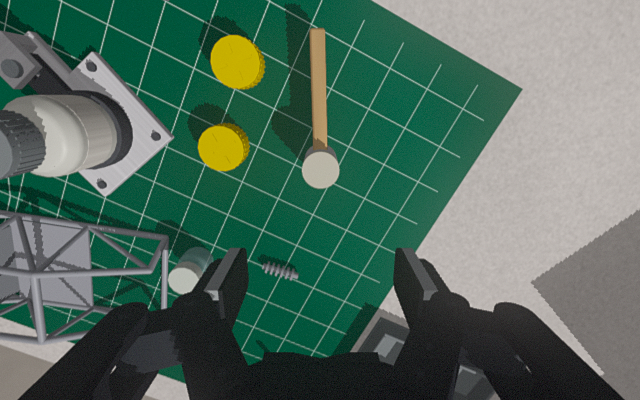

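View pics/s6.png

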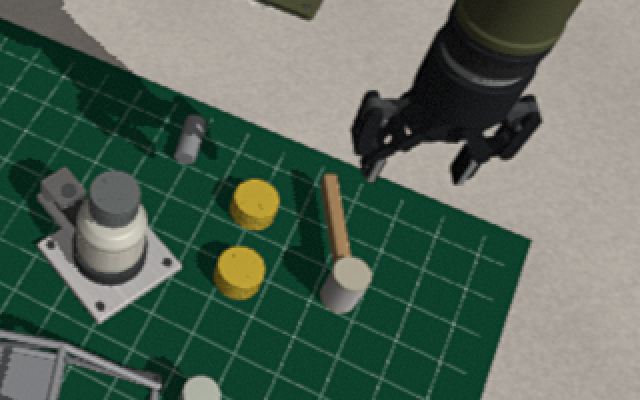

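The mallet stands alone, with its head top at (321,168) in the wrist view. I'm moving above the cap.

Run:
```python
from h import *
go([*AX,.215],90)
```

```text
shift cm [  3.47 -26.23   2.78] turn [ 0.08  0.04 26.57] t 10.6
```

```bash
python3 -m handwheel '[[[0.5,-4.4,0.4],[0,0,4.5]],[[1.2,-8.8,0.9],[0,0,9]],[[1.8,-13.2,1.4],[0,0,13.3]],[[2.4,-17.6,1.9],[0,0,17.8]],[[2.9,-22,2.3],[0,0,22.2]],[[3.5,-26.2,2.8],[0,0,26.6]],[[3.5,-26.2,2.8],[0,0,26.6]],[[3.5,-26.2,2.8],[0,0,26.6]]]' 7.0 60
python3 - <<'E'
from h import *
st();go([*AX,.215],90)
W=vision.calibration("wrist");print(proj(W,[*AX,.15]))
cv2.imwrite("pics/w7.png",vision.get_image("wrist")[:,:,::-1])
E
```

```text
time: 11.4
ee_pos: [0.5622, 0.0242, 0.2124]
ee_rot: [0.001, 1.0, 0.001, -0.002]
wrist_force: [-0.3, -0.1, 0.6]
grip_width: 0.0703
11.4 [0.5622 0.0242 0.2124] yaw 89.9 z [-0.004  0.002 -1.   ] F [-0.33 -0.06  0.56] M [0.05 0.   0.01] w 0.0703 q [ 0.04  0.34 -0.08  1.16  0.    0.04]
shift cm [-0.17  0.08 -0.26] turn [ 0.1  -0.25 -0.14] t 11.4
[322.23179818 216.59152065]
```

View pics/w7.png

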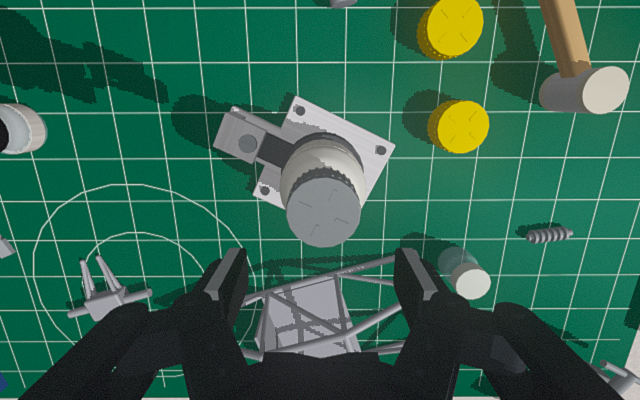

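Run:
```python
from h import *
W=vision.calibration("wrist")
im=cv2.imread("pics/w7.png");print(im[215,325],im[245,325],im[175,325])
m=cv2.inRange(im,(105,95,80),(140,130,115));m[:150]=0;m[260:]=0;m[:,:270]=0;m[:,380:]=0
n,l,s,c=cv2.connectedComponentsWithStats(m);i=1+s[1:,4].argmax();print(s[i],c[i])
cn=max(cv2.findContours((l==i).astype(np.uint8),0,1)[0],key=cv2.contourArea);e=cv2.fitEllipse(cn);print(e)
print(onz(W,*e[0],.15),onz(W,323.5,211,.15))
print(onz(W,(e[0][0]),e[0][1]-e[1][1]/2,.15),onz(W,(e[0][0]),e[0][1]+e[1][1]/2,.15))
```

```text
[142 139 136] [142 139 137] [82 77 80]
[292 183  12  11  12] [297.5        187.58333333]
((316.6388244628906, 168.3636474609375), (0.5959323644638062, 48.5745964050293), 44.08684158325195)
[0.53043923 0.0222676  0.15      ] [0.56023361 0.02684708 0.15      ]
[0.51451903 0.02233587 0.15      ] [0.54710704 0.02219612 0.15      ]
```

Run:
```python
from h import *
W=vision.calibration("wrist")
im=cv2.imread("pics/w7.png")
m=cv2.inRange(im,(118,112,108),(165,160,158));m[:165]=0;m[255:]=0;m[:,:275]=0;m[:,370:]=0
m=cv2.morphologyEx(m,cv2.MORPH_CLOSE,np.ones((5,5)));m=cv2.morphologyEx(m,cv2.MORPH_OPEN,np.ones((9,9)))
n,l,s,c=cv2.connectedComponentsWithStats(m);i=1+s[1:,4].argmax();print(s[i],c[i])
cn=max(cv2.findContours((l==i).astype(np.uint8),0,1)[0],key=cv2.contourArea);e=cv2.fitEllipse(cn);print(e)
print(onz(W,*e[0],.15))
```

```text
[ 275  165   86   82 4842] [318.52416357 207.00929368]
((318.98187255859375, 206.57957458496094), (69.97525024414062, 93.09848022460938), 127.32803344726562)
[0.55702579 0.02375408 0.15      ]
```

The cap's top disc spans columns 286–361 and rows 177–247 in the wrist view, so its centre is (323.5,212), about (0.561,0.027). The other views average (0.564,0.025), so I'll use (0.562,0.026) and descend.

```bash
python3 -m handwheel '[[[0,0.2,2.5],[0,-0.2,0]],[[0,0.2,5],[0,-0.2,0]],[[0,0.2,7],[0,-0.2,0]],[[0,0.2,8.5],[0,-0.2,0]],[[0,0.2,9.5],[0,-0.2,0]],[[0,0.2,9.5],[0,-0.2,0]],[[0,0.2,9.5],[0,-0.2,0]]]' 7.0 60
python3 - <<'E'
from h import *
st();go([.562,.026,.117],90)
cv2.imwrite("pics/s8.png",cv2.resize(vision.get_image("scene")[120:260,280:440,::-1],(685,600),interpolation=2))
cv2.imwrite("pics/w8.png",vision.get_image("wrist")[:,:,::-1])
E
```

```text
time: 12.15
ee_pos: [0.5619, 0.028, 0.1183]
ee_rot: [-0.0, 1.0, 0.001, 0.0]
wrist_force: [0.2, -0.6, -0.2]
grip_width: 0.0699
12.15 [0.5619 0.028  0.1183] yaw 90.0 z [ 0.     0.002 -1.   ] F [ 0.22 -0.64 -0.19] M [-0.    0.01  0.03] w 0.0699 q [ 0.05  0.39 -0.25  0.93  0.    0.05]
shift cm [-0.01 -0.2   0.13] turn [0.11 0.   0.03] t 12.15
```

View pics/s8.png

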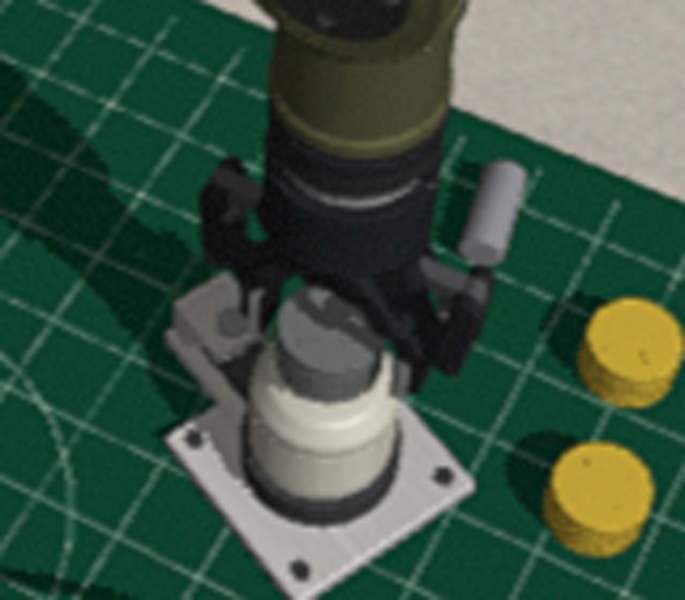

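View pics/w8.png

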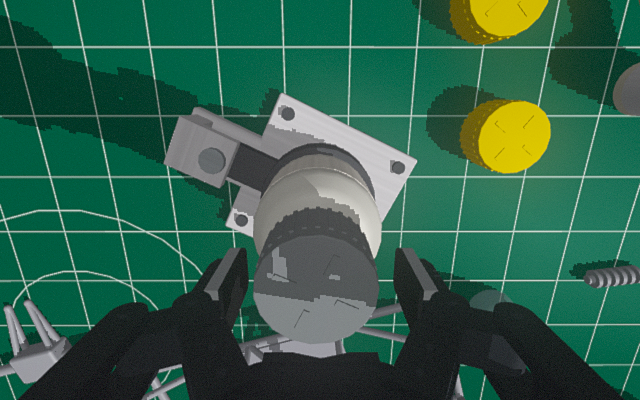

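Run:
```python
from h import *
W=vision.calibration("wrist");print(onz(W,316,288,.15)); st()
```

```text
[0.55960326 0.02541433 0.15      ]
12.25 [0.5627 0.0277 0.119 ] yaw 90.0 z [ 0.002  0.002 -1.   ] F [ 0.73 -0.11 -0.37] M [-0.02  0.01 -0.06] w 0.0698 q [ 0.05  0.39 -0.25  0.93  0.    0.05]
```

```bash
python3 -m handwheel '[[[0.2,-0.2,0.2],[0,0,0]],[[0.2,-0.2,0.2],[0,0,0]],[[0.2,-0.2,0.2],[0,0,0]]]' 7.0 60
python3 -m handwheel '[[[0,0,0],[0,0,0]],[[0,0,0],[0,0,0]],[[0,0,0],[0,0,0]],[[0,0,0],[0,0,0]]]' 4.4 60
python3 - <<'E'
from h import *
st()
cv2.imwrite("pics/w9.png",vision.get_image("wrist")[:,:,::-1])
E
```

```text
time: 12.55
ee_pos: [0.5608, 0.0256, 0.1173]
ee_rot: [0.0, 1.0, 0.001, 0.001]
wrist_force: [0.5, 0.3, -0.5]
grip_width: 0.0696
time: 12.95
ee_pos: [0.5609, 0.0256, 0.1177]
ee_rot: [0.0, 1.0, 0.001, 0.001]
wrist_force: [-1.4, -0.1, 3.7]
grip_width: 0.0507
12.95 [0.5609 0.0256 0.1177] yaw 90.0 z [ 0.003  0.002 -1.   ] F [-1.4  -0.08  3.74] M [ 0.05  0.27 -0.02] w 0.0507 q [ 0.04  0.39 -0.26  0.92  0.    0.04]
```

View pics/w9.png

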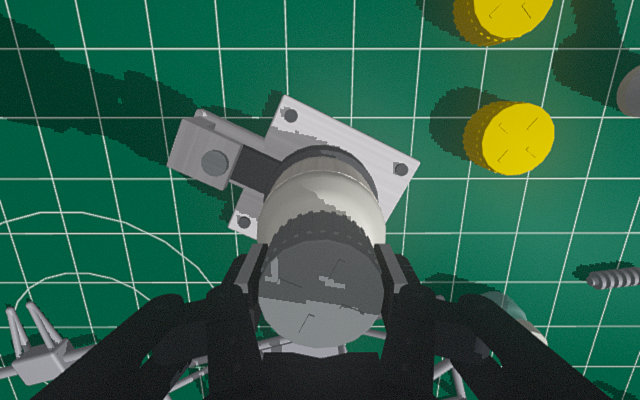

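```bash
python3 -m handwheel '[[[0,0,0.2],[0,0,0]],[[0,0,0.4],[0,0,0]],[[0,0,0.6],[0,0,0]],[[0,0,0.8],[0,0,0]],[[0,0,0.8],[0,0,0]],[[0,0,0.8],[0,0,0]]]' 4.4 70
python3 - <<'E'
from h import *
st()
E
```

```text
time: 13.6
ee_pos: [0.5611, 0.0256, 0.1119]
ee_rot: [0.0, 1.0, 0.001, 0.002]
wrist_force: [-5.5, 0.7, 18.2]
grip_width: 0.051
13.6 [0.5611 0.0256 0.1119] yaw 90.0 z [ 0.005  0.002 -1.   ] F [-5.54  0.74 18.18] M [ 0.06  1.13 -0.05] w 0.051 q [ 0.04  0.39 -0.27  0.91  0.    0.04]
```

```bash
python3 -m handwheel '[[[0,0,0.25],[0,0,-7]],[[0,0,0.25],[0,0,-14]],[[0,0,0.25],[0,0,-21]],[[0,0,0.25],[0,0,-28]],[[0,0,0.25],[0,0,-35]]]' 4.4 70
python3 - <<'E'
from h import *
st()
E
```

```text
time: 14.1
ee_pos: [0.5634, 0.0263, 0.112]
ee_rot: [-0.303, 0.953, 0.0, 0.005]
wrist_force: [-2.1, 2.1, 16.0]
grip_width: 0.0508
14.1 [0.5634 0.0263 0.112 ] yaw 125.3 z [ 0.01   0.004 -1.   ] F [-2.11  2.12 15.99] M [ 0.35  0.48 -0.11] w 0.0508 q [ 0.04  0.39 -0.27  0.9   0.   -0.57]
```

```bash
python3 -m handwheel '[[[0,0,0.25],[0,0,-7]],[[0,0,0.25],[0,0,-14]],[[0,0,0.25],[0,0,-21]],[[0,0,0.25],[0,0,-28]],[[0,0,0.25],[0,0,-31]],[[0,0,0.25],[0,0,-31]]]' 4.4 70
python3 - <<'E'
from h import *
st()
W=vision.calibration("wrist")
cv2.imwrite("pics/w10.png",vision.get_image("wrist")[:,:,::-1])
E
```

```text
time: 14.7
ee_pos: [0.5633, 0.0266, 0.112]
ee_rot: [-0.547, 0.837, -0.001, 0.006]
wrist_force: [-6.2, 1.1, 20.6]
grip_width: 0.0507
14.7 [0.5633 0.0266 0.112 ] yaw 156.3 z [ 0.012  0.004 -1.   ] F [-6.15  1.09 20.65] M [ 0.11  1.44 -0.02] w 0.0507 q [ 0.04  0.39 -0.27  0.9   0.   -1.11]
```

View pics/w10.png

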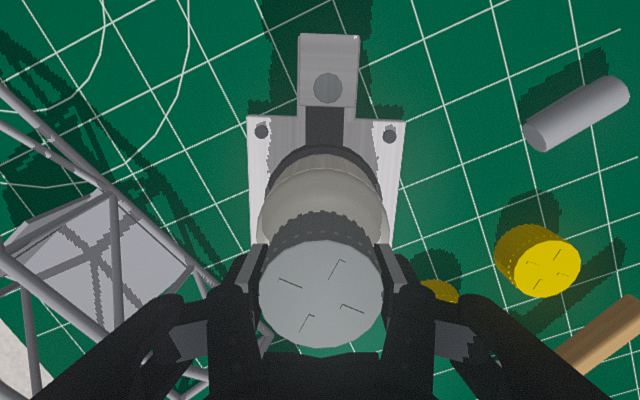

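The marks on the cap keep their place relative to the jaws, for example (305,322), while the holder has turned 66° in view. So the cap turned with the gripper. I'll lift straight up.

```bash
python3 -m handwheel '[[[0,0,-0.3],[0,0,0]],[[0,0,-0.7],[0,0,0]],[[0,0,-1.2],[0,0,0]],[[0,0,-1.7],[0,0,0]],[[0,0,-1.7],[0,0,0]]]' 4.4 70
python3 - <<'E'
from h import *
st()
E
```

```text
time: 15.25
ee_pos: [0.5637, 0.0266, 0.1293]
ee_rot: [-0.547, 0.837, -0.001, 0.006]
wrist_force: [0.7, -0.4, -0.3]
grip_width: 0.0507
15.25 [0.5637 0.0266 0.1293] yaw 156.3 z [ 0.012  0.005 -1.   ] F [ 0.74 -0.4  -0.31] M [ 0.01 -0.03 -0.08] w 0.0507 q [ 0.04  0.38 -0.24  0.94  0.   -1.11]
```

```bash
python3 -m handwheel '[[[0,0,-1],[0,0,0]],[[0,0,-2.2],[0,0,0]],[[0,0,-3.5],[0,0,0]],[[0,0,-5],[0,0,0]],[[0,0,-6.5],[0,0,0]],[[0,0,-7.7],[0,0,0]],[[0,0,-8.2],[0,0,0]],[[0,0,-8.2],[0,0,0]],[[0,0,-8.2],[0,0,0]],[[0,0,-8.2],[0,0,0]]]' 4.4 70
python3 - <<'E'
from h import *
st()
cv2.imwrite("pics/w11.png",vision.get_image("wrist")[:,:,::-1])
cv2.imwrite("pics/s11.png",cv2.resize(vision.get_image("scene")[80:280,280:540,::-1],(780,600),interpolation=2))
st()
E
```

```text
time: 16.25
ee_pos: [0.5621, 0.0262, 0.2104]
ee_rot: [-0.547, 0.837, -0.001, 0.006]
wrist_force: [-0.3, 0.0, -0.3]
grip_width: 0.0507
16.25 [0.5621 0.0262 0.2104] yaw 156.3 z [ 0.011  0.004 -1.   ] F [-0.26  0.02 -0.26] M [-0.   -0.    0.02] w 0.0507 q [ 0.04  0.33 -0.1   1.13  0.   -1.11]
16.35 [0.5622 0.0262 0.2105] yaw 156.3 z [ 0.011  0.004 -1.   ] F [-0.31 -0.56 -0.55] M [-0.02  0.01  0.06] w 0.0509 q [ 0.04  0.33 -0.1   1.14  0.   -1.11]
```

View pics/s11.png

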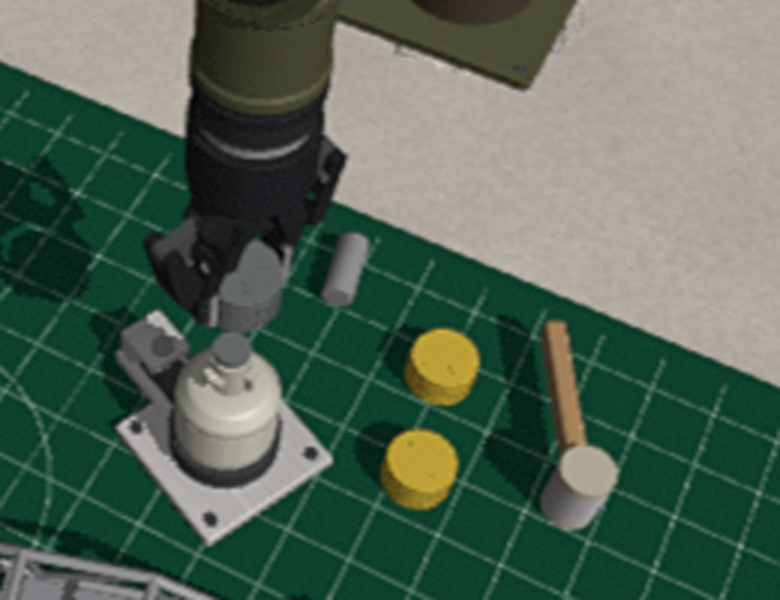

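View pics/w11.png

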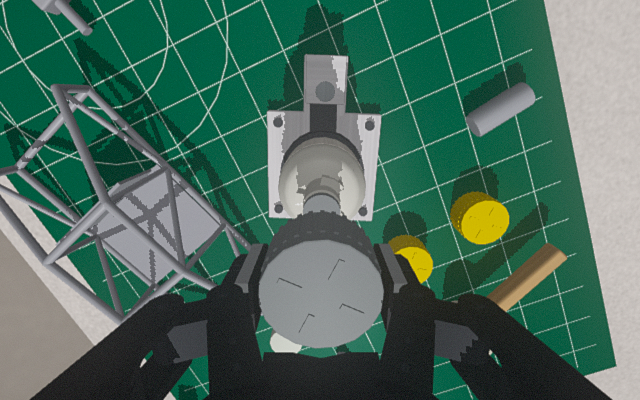

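The cap is held at (245,285), upright above the open neck at (232,350). The mallet stands at (580,485) and the pin is down at (163,345). I'm handing the job in.

Run:
```python
from h import *
manip.finish_job(); st()
```

```text
the job is handed in; nothing more can be done
the job is handed in; nothing more can be done
```

I handed the job in at about 16.4 s of the 61 s, with every step of the task done. The hand-in gave no verdict.

- **Pin:** I gripped the mallet by its head and pressed the pin down to a hard stop at 63 N. In the scene image the pin head moved 2.9 px, against 3.2 px expected for the full 14 mm. Only the mallet went near it.
- **Mallet:** I stood it back on its face close to where it started and let go. The last picture shows it standing upright and untouched.
- **Cap:** I pushed it down 5.8 mm at about 18 N, turned it 66° anticlockwise, and lifted it straight off with no resistance.
- **At hand-in:** The cap was in the grip (opening 51 mm, commanded 70 N) with the gripper tilted about 0.01 rad. Its underside was about 7 cm above the neck rim, worked out from the tool height, and within about 2 mm of the bottle's axis.
- **Bystanders:** None looked moved in the parts of the scene the last pictures covered. I did not measure them, and the last pictures don't show every one.

**Checks that disagreed:** The camera views differed by up to 5 mm on the cap's position, so I re-centred with the wrist camera before gripping. An automatic ellipse fit of the cap failed because its mask leaked, so I read the cap's centre from the picture by eye instead.

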